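# Ease open the spring-lidded laundry supply bin and put the brush in

### The job

Press the catch button on the lid of the shut white supply bin that stands under the hanging rail, and keep a finger on the lid so that it comes up gently under your hand instead of snapping open, until it stands upright. Then lay the wooden scrubbing brush flat on the bin's floor, bristles down, and leave the lid open so that the brush can dry. Leave the other things where they stand.

Things in the scene. Friction and masses are not known exactly. Their poses are not given: they have to be found in the camera images.
- bin: Fixed white plastic bin, 220 mm (x) by 200 mm (y) by 85 mm high without lid; walls and floor 5 mm thick. Origin: centre of its underside, on the table; x points roughly away from the robot, y left, z up. Inside its right (-y) wall, mid-way, a steel striker 50 mm long (x) sticks 8 mm inwards, 70 to 78 mm above the table.
- lid (a joint): Lid angle, rad: 0 shut and latched, 1.6 fully open (stop), upright along the bin's left (+y) side. Once unlatched a hinge spring pushes it up with about 3.4 N at the button, less as it opens; let go, it flies open in under half a second. It stays open by itself. Gently means never faster than 3 rad/s: keep a finger on it until about 1.3 rad, after which it settles slowly alone.
- lid_hinge (a point): Mid-point of the lid's hinge line: x 0, y +95 mm, height 85 mm in the bin's frame; the line runs along the bin's x. The lid is a flat plate 226 mm (x) by 205 mm by 8 mm, 0.12 kg, reaching 200 mm to the right (-y) of the line; when shut its underside is at hinge height. Its right edge swings up and over to the left.
- button_top (a point): Centre of the upper face of the catch button, a grey pad 60 mm (bin's x) by 32 mm (bin's y) on the lid near its right edge, 165 mm from the hinge line; shut, it is at x 0, y -70 mm, height 103 mm in the bin's frame. It moves with the lid. Pressed towards the lid: travel 6 mm, 0.6 N at first, 2.2 N fully down; unlatched at about 5 mm.
- rail: Fixed dark steel hanging rail: level bar 25 mm thick, 1.1 m long, axis 440 mm above the table, along the rail's y, on posts 550 mm either side. Origin: on the table under the bar's middle. It passes over the bin, 0 to 55 mm beyond the button as seen from the robot: an upright tool does not fit over the button, so lean the tool back towards the robot.
- brush_center (a point): Centre of the loose scrubbing brush, half-way up (21.5 mm above what it stands on). Brush 110 mm long (its x), 48 mm wide (its y), 43 mm high, 0.16 kg: a light wooden block (upper 21 mm, full width) on a pale bristle block (lower 22 mm, 40 mm wide). It stands bristles down on the table, z up.
- carton: Loose cardboard carton 50 x 75 x 120 mm high, to be left alone. Origin: centre of its underside.
- tub: Loose round screw-top tub, 84 mm across, 90 mm high, to be left alone. Origin: centre of its underside.
- cup: Loose white plastic measuring cup, 60 mm across, 50 mm high, to be left alone. Origin: centre of its underside.
Things that resemble listed ones, but are neither listed nor needed, are in the scene too. Several things look just like the part that bears brush_center: the one meant starts farthest to the robot's left.

How it is judged:
By the outcome, as a careful person would: the job done as asked, in the order asked, and still so for the second after the job is handed in, with the robot touching nothing.
It also fails if it takes over 72 s, if anything falls off the work surface, if the arm or the gripper's body presses on something with over 40 N, if the wrist force passes 120 N, or if a joint passes its speed limit or range.

### The arm

A 6-joint arm with a two-finger parallel gripper is mounted at the origin on the work surface. World frame = base frame: x ahead of the robot, y to its left, z up, the work surface at z = 0. Lengths are in m, angles in rad, forces in N, time in s.
With the tool pointing down it reaches from about 0.35 to 0.775 m from the base axis. Payload 7.3 kg.
Tool frame: the origin (TCP) lies between the finger pads; the fingertips stand 8 mm ahead of it and the grasp point (between the pads) lies 11 mm behind it (robot.nose_length is the distance from the TCP to the fingertips, in m); z points along the fingers, y is the line along which they close (so a half turn about z gives the same grasp; the last joint's range is limited). The gripper opens to 92 mm and grips with 3 to 60 N. Pads are 19 mm wide; open, the fingers measure 130 mm over their backs; the gripper's body (75 mm by 190 mm) begins 47 mm behind the grasp point.
Start: joints at [-1.35, 0.342, 1.524, -0, 1.275, -0.146], TCP at [0.188, -0.49, 0.235] pointing down, gripper open.
Joint ranges: [-2.53, 2.53], [-0.77, 2.02], [0.04, 2.7], [-1, 4.14], [0.28, 2.66], [-3.11, 3.11]. Speed limits (rad/s): [2.57, 2.57, 3.14, 3.14, 3.14, 3.14].

### API

Orientations are given as [roll, pitch, yaw] about the fixed x, y, z axes, in that order (R = Rz(yaw) Ry(pitch) Rx(roll)).
In Python, from cell import robot gives the robot as it stands. The module is installed in compiled form; this text tells all that it offers.
- The arm moves only by the shell command python3 -m jog 'ROWS' [FORCE]. ROWS is JSON, a list that holds one entry, the list of rows, each a list of 5 numbers: the gripper's target within -1 to 1 (fully open at 1, half-way at 0, shut at -1), then the shift along the tool's x, y, z in m, then the turn about the tool's z in rad. A call has 1 to 5 rows; each row is the pose to reach, as a shift and turn from the pose commanded when the call began, along the tool's axes at that moment; what a row does not reach only later rows make up. A row lasts 1/12 s, in which the tool goes at most 41.7 mm and 7.16 degrees, less where a joint would pass 70% of its speed; a pose out of reach is approached as far as the arm can. A call with a gripper value outside its range is refused whole. The fingers move at their own pace and stop on an object; FORCE is the grip in N (left out, the last holds). Time passes only in rows, so rows that repeat a pose let the fingers close. It gives the time, the measured TCP pose, the force, the opening and the grip force at its end, in the units of the state.
- robot.observe(): the state, without advancing time (a new reading comes with each control period).
- robot.read_camera(name): name is "scene" or "side" or "wrist"; returns the picture (400x640x3 uint8, red, green, blue); there is no depth.
- robot.camera_model(name): a dict with "camera_matrix" (3x3 intrinsics, pixels), "dist_coeffs" ([k1, k2, p1, p2, k3] as OpenCV has them; the pictures are not rectified), "position" and "attitude" of the camera in the world; the wrist camera has in their place "mount" (4x4, takes a point from camera to tool coordinates, whose origin is the TCP and whose axes are the flange's). Camera axes: x right, y down, z forward; pixel columns grow to the right and rows downward; lengths in m; the calibration is good to about 2 mm. A picture is of the moment at which its call begins: read the wrist's pose just before it. camera_model takes no time and is no camera call.
- robot.hand_in(): hands the job in; it is judged then, once.
The state is a dict: "time": time; "qpos": joint angles; "qvel": joint speeds; "joint_efforts": joint torques, N m; "tool_pos": TCP position; "tool_rot": TCP orientation; "contact_force": force on the tool from outside, world axes, zero at the start; "torque": the same for the moment, N m; "opening": finger opening in m; "grip_force": force on a finger pad.
Only numpy, scipy, OpenCV 4.12 (cv2) and the standard library are available. Lean on these libraries where they do the work, as an engineer would, in place of code of your own. Each camera call takes 0.05 s, during which the arm holds its last target. There are 200 camera calls.

## Working session

There is one attempt and no reset: what is moved stays moved. The work goes in short steps, Python scripts to look and compute and a shell command to move; the robot and the scene stay as the last step left them, time stands still between calls to the robot, and variables do not carry over. Pictures are saved under pics/ and viewed, at most 13 in all, crops included, and the job is handed in when it is done.

```bash
mkdir -p pics; cat > h.py <<'E'
import numpy as np, cv2
from cell import robot
from scipy.spatial.transform import Rotation as R
def cam(n):
    m=robot.camera_model(n); K=np.array(m["camera_matrix"]);d=np.array(m["dist_coeffs"])
    if n=="wrist":
        o=robot.observe(); T=np.eye(4);T[:3,:3]=R.from_euler('xyz',o["tool_rot"]).as_matrix();T[:3,3]=o["tool_pos"]
        T=T@np.array(m["mount"]); return K,d,T[:3,3],T[:3,:3]
    a=np.array(m["attitude"])
    A=a if a.shape==(3,3) else (R.from_euler('xyz',a) if a.size==3 else R.from_quat(a)).as_matrix()
    return K,d,np.array(m["position"]),A
def ray(c,uv):
    K,d,p,A=c; uv=np.array(uv,float).reshape(-1,1,2)
    q=cv2.undistortPoints(uv,K,d).reshape(-1,2)
    return p,np.c_[q,np.ones(len(q))]@A.T
def onz(c,uv,z):
    p,r=ray(c,uv); return p+r*((z-p[2])/r[:,2])[:,None]
def proj(c,X):
    K,d,p,A=c; Y=(np.atleast_2d(X)-p)@A
    return cv2.projectPoints(Y,np.zeros(3),np.zeros(3),K,d)[0].reshape(-1,2)
def snap(n,f):
    c=cam(n); im=np.asarray(robot.read_camera(n)); cv2.imwrite("pics/"+f,im[:,:,::-1]); return im,c
E
python3 - <<'E'
from h import *
for n in("scene","side"):
    print(robot.camera_model(n)["attitude"]); im,c=snap(n,n+"0.png"); print(n,c[2],c[3])
print(robot.observe())
a=cv2.imread("pics/scene0.png");b=cv2.imread("pics/side0.png")
cv2.imwrite("pics/both.png",cv2.resize(np.vstack([a,b]),(480,600)))
E
```

```text
[-2.51472609  0.01164246  2.01570386]
scene [1.18696165 0.28764676 1.21644559] [[-0.43034525  0.73396837 -0.5254459 ]
 [ 0.90258929  0.34238256 -0.26097271]
 [-0.0116422  -0.58657021 -0.8098147 ]]
[-2.45670115  0.01106023 -2.82558459]
side [0.19774096 0.64908839 1.05081798] [[-0.95042545 -0.23404124  0.20473439]
 [-0.31075577  0.73831214 -0.5986034 ]
 [-0.01106    -0.6325503  -0.77444031]]
{'time': 0.1, 'qpos': array([-1.35000239e+00,  3.42642678e-01,  1.52489432e+00,  1.12670867e-05,
        1.27539535e+00, -1.45992231e-01]), 'qvel': array([ 0.00144708, -0.00057086, -0.00258341, -0.0016291 , -0.00045968,
       -0.00155706]), 'joint_efforts': array([ 1.98642876e-03, -4.32001591e+01, -2.44695139e+01,  7.19139003e-02,
        5.25549031e-02, -4.96164978e-05]), 'tool_pos': array([ 0.18822692, -0.48973527,  0.23412932]), 'tool_rot': array([-3.14026878e+00, -2.05550688e-04,  3.66782748e-01]), 'contact_force': array([ 0.25189544,  0.0603854 , -0.79919302]), 'torque': array([-0.01340173,  0.03787633,  0.02347783]), 'grip_force': 0.0, 'opening': 0.09191473834057376}
```

View pics/scene0.png

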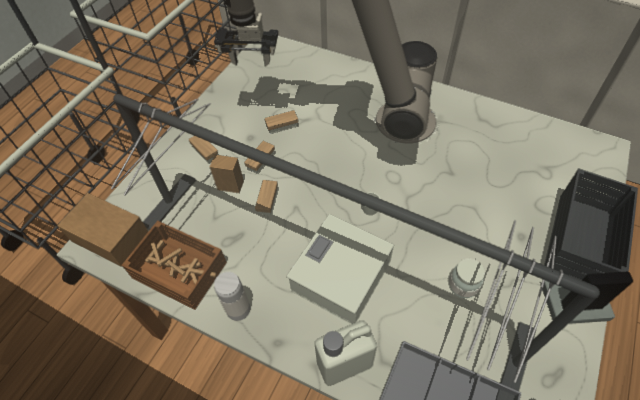

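View pics/side0.png

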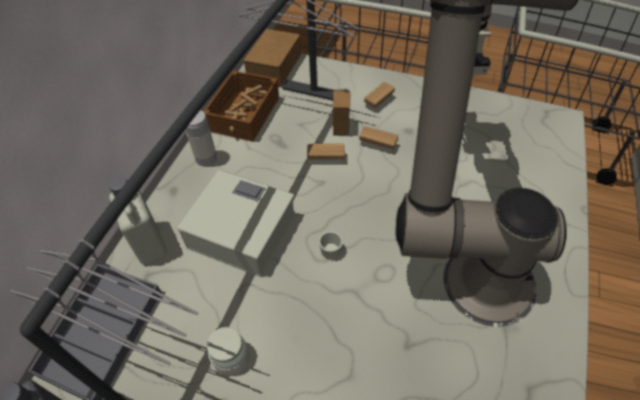

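Scene view: bin with its grey button at (318,248), rail passing above it, and the carton at (226,173). The things that could be taken for the brush are at (281,121), (204,149), (259,155) and (267,195). The last looks farthest left (+y). Side view shows three of them, at (380,95), (379,137) and (326,150). I'll measure now.

```bash
python3 - <<'E'
from h import *
for n in("scene","side"):
    im=cv2.imread(f"pics/{n}0.png"); c=cam(n); hsv=cv2.cvtColor(im,cv2.COLOR_BGR2HSV)
    m=cv2.inRange(hsv,(5,70,110),(20,200,255))
    x0,y0,x1,y1=(180,100,310,225) if n=="scene" else (295,75,410,170)
    mm=np.zeros_like(m);mm[y0:y1,x0:x1]=m[y0:y1,x0:x1]
    mm=cv2.morphologyEx(mm,cv2.MORPH_OPEN,np.ones((2,2)))
    for k in cv2.findContours(mm,0,2)[0]:
        if cv2.contourArea(k)<60: continue
        M=cv2.moments(k); uv=(M['m10']/M['m00'],M['m01']/M['m00'])
        P=onz(c,k.reshape(-1,2),.043)[:,:2].astype(np.float32); r=cv2.minAreaRect(P*1000)
        print(n,np.round(uv),cv2.contourArea(k),"xy@43mm",np.round(onz(c,uv,.043)[0],3),"rect",np.round(r[0]),np.round(r[1]),round(r[2]))
    b=cv2.inRange(hsv,(0,0,60),(180,60,150))
    crop=im[185:325,240:420] if n=="scene" else im[160:280,170:340]
    cv2.imwrite(f"pics/c_{n}.png",cv2.resize(crop,None,fx=3,fy=3,interpolation=cv2.INTER_CUBIC))
a=cv2.imread("pics/c_scene.png");b=cv2.imread("pics/c_side.png")
w=cv2.imread("pics/scene0.png")[95:225,185:305]; w=cv2.resize(w,(240,260))
cv2.imwrite("pics/cc.png",a)
out=np.zeros((600,800,3),np.uint8); out[:420,:540]=a; out[:260,550:790]=w
out[300:300+int(120*1.4),552:552+238]=cv2.resize(b,(238,168)); cv2.imwrite("pics/cc.png",out)
E
```

```text
scene [267. 194.] 341.0 xy@43mm [ 0.512 -0.263  0.043] rect [ 513. -263.] [100.  46.] 17
scene [253. 164.] 63.0 xy@43mm [ 0.429 -0.366  0.043] rect [ 429. -366.] [45. 25.] 87
scene [224. 163.] 263.0 xy@43mm [ 0.465 -0.45   0.043] rect [ 465. -451.] [53. 78.] 15
scene [266. 148.] 108.0 xy@43mm [ 0.351 -0.361  0.043] rect [ 351. -360.] [45. 40.] 83
scene [204. 147.] 278.0 xy@43mm [ 0.435 -0.551  0.043] rect [ 431. -556.] [109.  47.] 67
scene [282. 119.] 265.0 xy@43mm [ 0.215 -0.377  0.043] rect [ 216. -377.] [ 48. 108.] 45
side [328. 151.] 364.0 xy@43mm [ 0.507 -0.265  0.043] rect [ 508. -267.] [101.  48.] 17
side [380. 136.] 365.0 xy@43mm [ 0.377 -0.366  0.043] rect [ 377. -366.] [ 48. 108.] 86
side [342. 100.] 231.5 xy@43mm [ 0.533 -0.492  0.043] rect [ 534. -495.] [51. 79.] 16
side [380.  94.] 272.5 xy@43mm [ 0.424 -0.558  0.043] rect [ 424. -559.] [109.  46.] 67
```

View pics/cc.png

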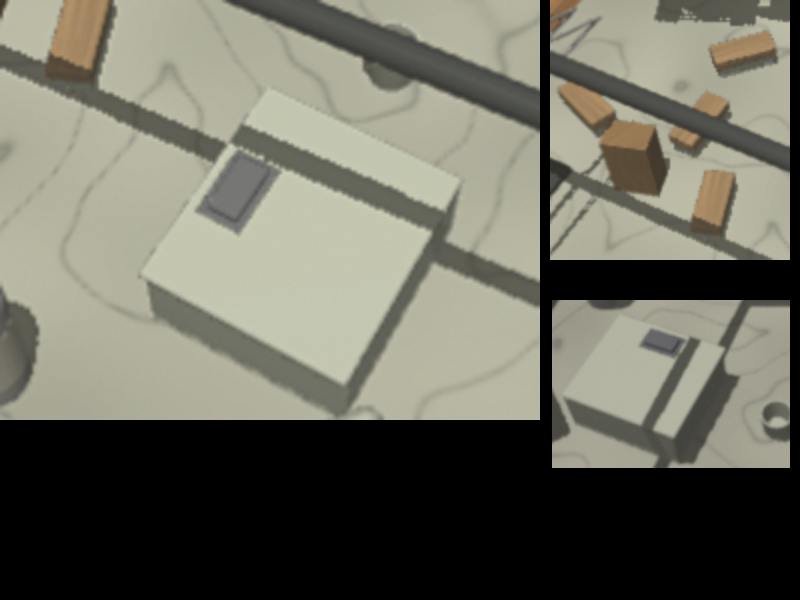

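View pics/c_side.png

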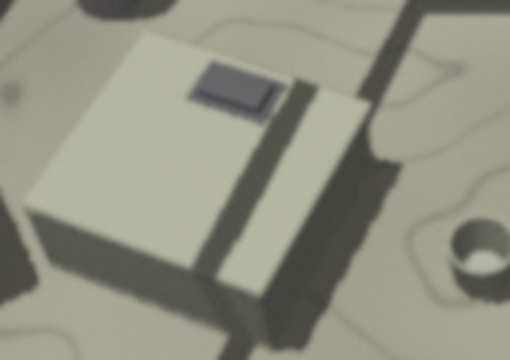

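```bash
python3 - <<'E'
from h import *
s=cam("scene");t=cam("side")
S=np.array([[268,87],[460,180],[345,385],[142,275]])/3+[240,185]
T=np.array([[370,100],[265,293],[25,205],[147,33]])/3+[170,160]
for n,c,P in(("scene",s,S),("side",t,T)):
    X=onz(c,P,.093); print(n,np.round(X[:,:2],3).tolist(),"ctr",X.mean(0).round(3),"sides",np.linalg.norm(np.diff(X[[0,1,2,3,0]],axis=0),axis=1).round(3))
    e=(X[1]-X[0])+(X[2]-X[3]); print("lid y-axis dir yaw",np.arctan2(-e[0],e[1]).round(3))
print("btn", onz(s,np.array([[239,190]])/3+[240,185],.103), onz(t,np.array([[238,86]])/3+[170,160],.103))
# rail: dark pixels edges
im=cv2.imread("pics/scene0.png").astype(int).sum(2)
pts=[]
for u in range(180,520,20):
    v0=100+(u-120)*188/470; 
    col=im[int(v0)-12:int(v0)+13,u]; d=np.where(col<270)[0]
    if len(d)>4: pts.append((u,int(v0)-12+d.mean(),len(d)))
X=onz(s,[p[:2] for p in pts],.44); print(np.round(np.c_[np.array(pts),X[:,:2]],3)[::3])
k=np.polyfit(X[:,1],X[:,0],1); print("rail x=",k)
E
```

```text
scene [[0.528, -0.044], [0.545, 0.156], [0.766, 0.14], [0.75, -0.059]] ctr [0.647 0.048 0.093] sides [0.201 0.222 0.2   0.223]
lid y-axis dir yaw -0.084
side [[0.528, -0.05], [0.539, 0.153], [0.759, 0.139], [0.745, -0.061]] ctr [0.643 0.045 0.093] sides [0.203 0.221 0.2   0.217]
lid y-axis dir yaw -0.06
btn [[ 0.64372592 -0.01747949  0.103     ]] [[ 0.63761443 -0.02271241  0.103     ]]
[[ 1.800e+02  1.210e+02  1.600e+01  6.460e-01 -3.640e-01]
 [ 2.400e+02  1.485e+02  1.200e+01  6.600e-01 -1.920e-01]
 [ 3.000e+02  1.725e+02  1.200e+01  6.640e-01 -4.200e-02]
 [ 3.600e+02  1.970e+02  1.300e+01  6.680e-01  9.600e-02]
 [ 4.200e+02  2.220e+02  1.300e+01  6.740e-01  2.250e-01]
 [ 4.800e+02  2.460e+02  1.300e+01  6.770e-01  3.450e-01]]
rail x= [0.03496967 0.66546784]
```

The brush meant is at scene (267,194): about (0.510, -0.265), long axis 17° off x, and its size checks out. The bin centre is about (0.645, 0.048) with yaw -0.07, and the lid measures about 222x202 mm. The button is near (0.640, -0.020), with the rail about 25 mm beyond it. I'll close along the radial direction, so the far finger presses the button while the tool axis stays on the robot's side of the rail.

```bash
cat > to.py <<'E'
import sys
from h import *
o=robot.observe(); x=list(map(float,sys.argv[1:]))
r=R.from_euler('xyz',o["tool_rot"]).as_matrix(); d=r.T@(np.array(x[:3])-o["tool_pos"])
yaw=o["tool_rot"][2]; t=(-(x[3]-yaw)+np.pi)%(2*np.pi)-np.pi
print("t",round(o["time"],2),"pos",o["tool_pos"].round(4),"rot",o["tool_rot"].round(3),"F",o["contact_force"].round(2),"op",round(o["opening"],4)); print("DELTA",d.round(4),"turn",round(t,3),"q6",o["qpos"][5].round(2))
E
python3 -m jog '[[[1,0.165,-0.138,0,-0.55],[1,0.165,-0.138,0,-0.55],[1,0.165,-0.138,0,-0.55],[1,0.165,-0.138,0,-0.55],[1,0.165,-0.138,0,-0.55]]]'
python3 to.py .45 -.02 .235 1.50
```

```text
time: 0.52
tool_pos: [0.2898, -0.3061, 0.2344]
tool_rot: [-3.141, -0.0, 0.922]
contact_force: [1.1, -0.9, 0.1]
opening: 0.0917
grip_force: 0.0
t 0.52 pos [ 0.2898 -0.3061  0.2344] rot [-3.141 -0.     0.922] F [ 1.1  -0.92  0.05] op 0.0917
DELTA [ 0.3248 -0.0451 -0.0005] turn -0.578 q6 -0.35
```

```bash
python3 -m jog '[[[1,0.2,-0.028,0,-0.55],[1,0.2,-0.028,0,-0.55],[1,0.2,-0.028,0,-0.55],[1,0.2,-0.028,0,-0.55],[1,0.2,-0.028,0,-0.55]]]' >/dev/null
python3 to.py .45 -.022 .235 1.50
```

```text
t 0.93 pos [ 0.3895 -0.1297  0.2347] rot [-3.142 -0.     1.474] F [ 0.35 -0.26  0.69] op 0.0919
DELTA [ 0.1131  0.0498 -0.0003] turn -0.026 q6 -0.41
```

```bash
python3 -m jog '[[[1,0.113,0.05,0,-0.026],[1,0.113,0.05,0,-0.026],[1,0.113,0.05,0,-0.026],[1,0.113,0.05,0,-0.026],[1,0.113,0.05,0.0,-0.026]]]' >/dev/null
python3 to.py .555 -.022 .15 1.50; python3 - <<'E'
from h import *
im,c=snap("wrist","w1.png"); s,_=snap("scene","s1.png")
# scene with tool axis heights marked
cs=cam("scene"); o=robot.observe(); p=o["tool_pos"]; S=s[:,:,::-1].copy()
for k,z in enumerate([0,.1,.15,.2,.25,.3]):
    u=proj(cs,p+[0,0,z])[0]; cv2.circle(S,tuple(int(i) for i in u),1,(0,0,255),-1)
S=cv2.resize(S[20:260,240:440],None,fx=2,fy=2)
out=np.zeros((500,800,3),np.uint8); out[:480,:400]=S; out[:250,400:]=cv2.resize(im[:,:,::-1],(400,250)); cv2.imwrite("pics/v1.png",out)
E
```

```text
t 1.35 pos [ 0.4507 -0.0231  0.2342] rot [-3.141 -0.     1.498] F [-0.14 -0.12 -0.33] op 0.0917
DELTA [0.0087 0.104  0.0841] turn -0.002 q6 -0.15
```

View pics/v1.png

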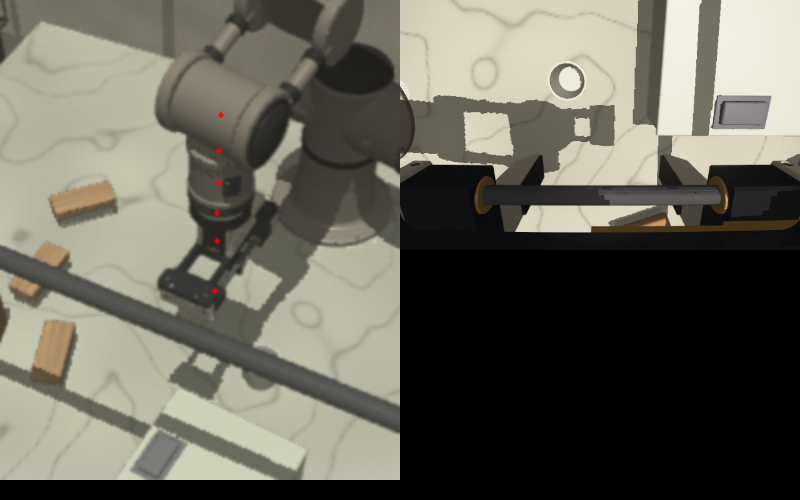

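The wrist view shows the grey button at (742,110) of the montage and the cup at (567,80). The gripper body is thin, so it will pass below the rail, and the wrist will stay on the robot's side. Refining the button's position with the wrist camera.

```bash
python3 - <<'E'
from h import *
im=cv2.imread("pics/w1.png"); c=cam("wrist"); b=im.astype(int)
roi=im[140:215,480:610]; g=cv2.cvtColor(roi,cv2.COLOR_BGR2GRAY)
m=(g<175).astype(np.uint8); n,l,st,ce=cv2.connectedComponentsWithStats(m)
for i in range(1,n):
    if st[i,4]>300:
        k=cv2.findContours((l==i).astype(np.uint8),0,2)[0][0].reshape(-1,2)+[480,140]
        for z in(.093,.103):
            r=cv2.minAreaRect((onz(c,k,z)[:,:2]*1000).astype(np.float32)); print(st[i],z,np.round(r[0]),np.round(r[1]),round(r[2],1))
E
```

```text
[   0    0   23   75 1391] 0.093 [593. -21.] [18. 65.] 0.9
[   0    0   23   75 1391] 0.103 [588. -18.] [18. 63.] 0.9
[  17   12   97   55 4631] 0.093 [641. -26.] [47. 77.] 85.2
[  17   12   97   55 4631] 0.103 [634. -23.] [45. 74.] 85.2
```

```bash
python3 -m jog '[[[1,0.01,0,0.084,0],[1,0.01,0,0.084,0],[1,0.01,0,0.084,0],[1,0.01,0.02,0.084,0],[1,0.01,0.06,0.084,0]]]' >/dev/null
python3 to.py .572 -.022 .125 1.50
```

```text
t 1.87 pos [ 0.5083 -0.0208  0.1517] rot [-3.137 -0.     1.491] F [ 1.58 -0.69  0.05] op 0.0921
DELTA [0.0039 0.0637 0.0264] turn -0.009 q6 -0.11
```

```bash
python3 -m jog '[[[1,0.002,0.033,0,-0.01],[1,0.003,0.063,0,-0.01],[1,0.003,0.063,0.02,-0.01],[1,0.003,0.063,0.03,-0.01],[1,0.003,0.063,0.03,-0.01]]]' >/dev/null
python3 to.py .572 -.022 .105 1.50; python3 -m jog '[[[1,0,0,0.004,0],[1,0,0,0.007,0],[1,0,0,0.010,0],[1,0,0,0.010,0]]]'; python3 to.py .572 -.022 .105 1.50
```

```text
t 2.28 pos [ 0.5721 -0.0228  0.1192] rot [-3.136 -0.     1.501] F [-0.14 -0.2  -0.73] op 0.0914
DELTA [ 0.0007 -0.0001  0.0142] turn 0.001 q6 -0.1
time: 2.62
tool_pos: [0.5739, -0.0219, 0.1111]
tool_rot: [3.141, 0.0, 1.503]
contact_force: [0.5, -1.5, 0.4]
opening: 0.0918
grip_force: 0.4
t 2.62 pos [ 0.5739 -0.0219  0.1111] rot [3.141 0.    1.503] F [ 0.53 -1.47  0.37] op 0.0918
DELTA [-0.0002 -0.0019  0.0061] turn 0.003 q6 -0.1
```

```bash
python3 -m jog '[[[1,0,0,0.0015,0],[1,0,0,0.003,0],[1,0,0,0.003,0]]]'; python3 -m jog '[[[1,0,0,0.001,0],[1,0,0,0.002,0],[1,0,0,0.002,0]]]'; python3 - <<'E'
from h import *
snap("side","s2.png")
cv2.imwrite("pics/s2c.png",cv2.resize(cv2.imread("pics/s2.png")[60:300,140:400],None,fx=2,fy=2))
E
```

```text
time: 2.87
tool_pos: [0.5742, -0.0218, 0.1079]
tool_rot: [3.141, 0.0, 1.503]
contact_force: [-0.8, -2.0, 1.9]
opening: 0.0916
grip_force: 1.1
time: 3.12
tool_pos: [0.5742, -0.0218, 0.1057]
tool_rot: [3.141, 0.0, 1.503]
contact_force: [-0.9, -1.5, 3.3]
opening: 0.0919
grip_force: 1.7
```

View pics/s2c.png

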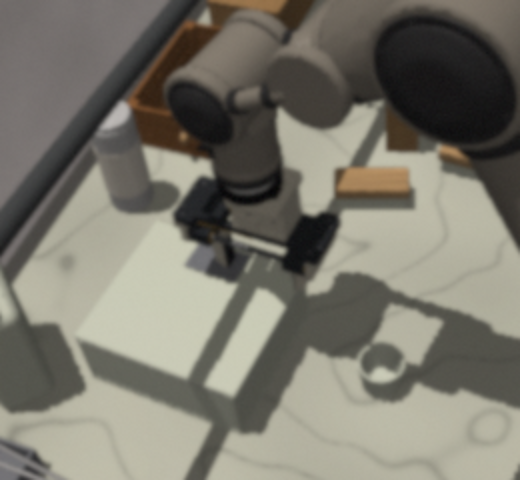

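The side view shows the far finger on the grey button at (222,262) in the crop, with the wrist clear of the rail. Working out the lid arc in tool axes.

```bash
python3 - <<'E'
import numpy as np
for i in range(0,19):
    th=.08*i; d=174-10*min(th/.8,1); t=12
    print(i,round(th,2),"x %.1f z %.1f mm"%(-d*np.cos(th)+t*np.sin(th)+174, -(d*np.sin(th)+t*np.cos(th)-12)))
E
python3 -m jog '[[[1,0,0,0.001,0],[1,0,0,0.001,0],[1,0,0,0.001,0]]]'
```

```text
0 0.0 x 0.0 z -0.0 mm
1 0.08 x 2.5 z -13.8 mm
2 0.16 x 6.1 z -27.2 mm
3 0.24 x 10.8 z -40.3 mm
4 0.32 x 16.4 z -52.9 mm
5 0.4 x 23.0 z -64.9 mm
6 0.48 x 30.5 z -76.2 mm
7 0.56 x 38.9 z -86.9 mm
8 0.64 x 48.0 z -96.8 mm
9 0.72 x 57.9 z -105.8 mm
10 0.8 x 68.3 z -114.0 mm
11 0.88 x 78.8 z -122.0 mm
12 0.96 x 89.8 z -129.2 mm
13 1.04 x 101.3 z -135.5 mm
14 1.12 x 113.3 z -140.8 mm
15 1.2 x 125.8 z -145.2 mm
16 1.28 x 138.5 z -148.6 mm
17 1.36 x 151.4 z -150.9 mm
18 1.44 x 164.5 z -152.2 mm
time: 3.42
tool_pos: [0.5742, -0.0218, 0.1048]
tool_rot: [3.141, 0.0, 1.503]
contact_force: [-1.6, -2.2, 4.3]
opening: 0.092
grip_force: 2.0
```

```bash
python3 -m jog '[[[1,0,0,0.001,0],[1,0,0,0.001,0],[1,0.001,0,-0.004,0],[1,0.0015,0,-0.009,0],[1,0.0025,0,-0.014,0]]]'; python3 -m jog '[[[1,0,0,0,0],[1,0,0,0,0]]]'
```

```text
time: 3.83
tool_pos: [0.5743, -0.0192, 0.1192]
tool_rot: [-3.142, 0.0, 1.503]
contact_force: [-0.2, -2.1, 3.2]
opening: 0.092
grip_force: 1.6
time: 4.0
tool_pos: [0.5746, -0.0189, 0.1192]
tool_rot: [3.14, -0.0, 1.503]
contact_force: [0.5, -1.3, 2.6]
opening: 0.0916
grip_force: 1.5
```

The lid is following under the finger: 3 N with the tip 8 mm above the shut height.

```bash
python3 -m jog '[[[1,0.0036,0,-0.0134,0],[1,0.0083,-0.001,-0.0265,0],[1,0.0139,-0.001,-0.0391,0],[1,0.0205,-0.002,-0.0511,0],[1,0.028,-0.002,-0.0624,0]]]'; python3 -m jog '[[[1,0,0,0,0],[1,0,0,0,0]]]'
```

```text
time: 4.42
tool_pos: [0.5743, 0.0093, 0.1817]
tool_rot: [3.141, -0.0, 1.503]
contact_force: [0.6, -1.1, 2.5]
opening: 0.0918
grip_force: 1.0
time: 4.58
tool_pos: [0.5745, 0.0096, 0.1814]
tool_rot: [3.14, -0.0, 1.504]
contact_force: [1.5, 0.5, 3.0]
opening: 0.0917
grip_force: 1.1
```

```bash
python3 -m jog '[[[1,0.0084,-0.001,-0.0107,0],[1,0.0175,-0.002,-0.0206,0],[1,0.0274,-0.003,-0.0296,0],[1,0.0378,-0.004,-0.0378,0],[1,0.0483,-0.005,-0.0458,0]]]'; python3 -m jog '[[[1,0,0,0,0],[1,0,0,0,0]]]'; python3 - <<'E'
from h import *
snap("scene","s3.png")
cv2.imwrite("pics/s3c.png",cv2.resize(cv2.imread("pics/s3.png")[120:330,230:450],None,fx=2,fy=2))
E
```

```text
time: 5.0
tool_pos: [0.5725, 0.0588, 0.228]
tool_rot: [3.141, -0.0, 1.503]
contact_force: [1.2, 1.1, 0.6]
opening: 0.092
grip_force: 0.6
time: 5.17
tool_pos: [0.5724, 0.0584, 0.2273]
tool_rot: [3.141, 0.0, 1.505]
contact_force: [0.9, -0.9, 2.3]
opening: 0.0914
grip_force: 0.8
```

View pics/s3c.png

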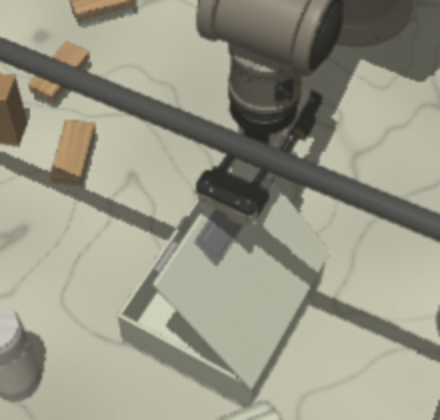

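The lid stands about half open with the finger at the button (crop (215,235)), and the wrist is clear of the rail. Continuing.

```bash
python3 -m jog '[[[1,0.011,-0.001,-0.0072,0],[1,0.0225,-0.002,-0.0135,0],[1,0.0345,-0.003,-0.0188,0],[1,0.047,-0.003,-0.0232,0],[1,0.0597,-0.003,-0.0266,0]]]'; python3 -m jog '[[[1,0,0,0,0],[1,0,0,0,0]]]';  python3 -m jog '[[[1,0.006,0,-0.001,0],[1,0.012,0,-0.002,0],[1,0.018,0,-0.003,0],[1,0.024,0,-0.003,0],[1,0.030,0,-0.003,0]]]'; python3 -m jog '[[[1,0.006,0,0,0],[1,0.012,0,0,0],[1,0.018,0,0,0],[1,0.024,0,0,0],[1,0.030,0,0,0]]]'; python3 - <<'E'
from h import *
snap("scene","s4.png")
cv2.imwrite("pics/s4c.png",cv2.resize(cv2.imread("pics/s4.png")[100:330,230:450],None,fx=2,fy=2))
E
```

```text
time: 5.63
tool_pos: [0.5736, 0.1187, 0.2543]
tool_rot: [3.141, -0.0, 1.503]
contact_force: [0.1, 0.4, 0.3]
opening: 0.092
grip_force: 0.3
time: 5.8
tool_pos: [0.5735, 0.1183, 0.2536]
tool_rot: [3.141, 0.0, 1.505]
contact_force: [0.1, 0.6, 1.5]
opening: 0.0919
grip_force: 0.5
time: 6.22
tool_pos: [0.5756, 0.1476, 0.2564]
tool_rot: [-3.141, 0.0, 1.503]
contact_force: [0.1, 0.4, 1.0]
opening: 0.0915
grip_force: 0.3
time: 6.63
tool_pos: [0.5776, 0.1776, 0.2563]
tool_rot: [-3.141, 0.0, 1.503]
contact_force: [-0.6, -0.1, -0.2]
opening: 0.0917
grip_force: 0.1
```

View pics/s4c.png

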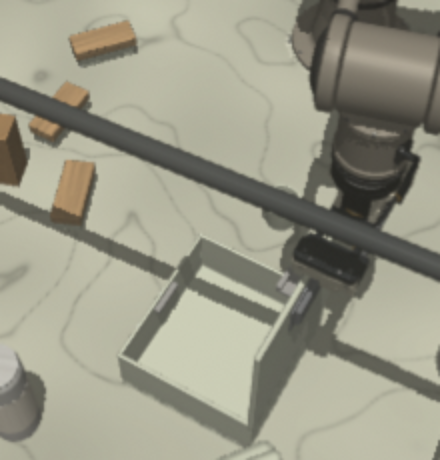

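The lid is upright and resting at its stop (scene crop, lid edge at (265,350)) and the finger is off it. Now I back out towards the robot and go to the brush.

```bash
python3 -m jog '[[[1,0.015,0,0,0],[1,0.015,-0.04,0,0],[1,0.015,-0.08,0,0],[1,0.015,-0.12,0,0],[1,0.015,-0.16,0,0]]]' >/dev/null; python3 -m jog '[[[1,-0.04,0,0,0.12],[1,-0.08,0.0,0,0.24],[1,-0.12,0.01,0,0.36],[1,-0.16,0.02,0,0.48],[1,-0.2,0.03,0,0.6]]]' >/dev/null; python3 to.py .491 -.271 .2 .297
```

```text
t 7.52 pos [4.355e-01 3.000e-04 2.571e-01] rot [ 3.14e+00 -1.00e-03  8.98e-01] F [1.64 0.54 0.12] op 0.0917
DELTA [-0.1776  0.2124  0.0573] turn 0.601 q6 0.5
```

```bash
python3 -m jog '[[[1,-0.12,0.145,0,0.55],[1,-0.12,0.145,0,0.55],[1,-0.12,0.145,0.02,0.55],[1,-0.12,0.145,0.02,0.55],[1,-0.12,0.145,0.03,0.55]]]' >/dev/null; python3 to.py .491 -.271 .2 .297; python3 - <<'E'
from h import *
im,c=snap("wrist","w5.png"); hsv=cv2.cvtColor(im[:,:,::-1].copy(),cv2.COLOR_BGR2HSV)
m=cv2.inRange(hsv,(5,60,110),(22,220,255)); m=cv2.morphologyEx(m,cv2.MORPH_OPEN,np.ones((5,5)))
for k in cv2.findContours(m,0,2)[0]:
    if cv2.contourArea(k)>800:
        r=cv2.minAreaRect((onz(c,k.reshape(-1,2),.043)[:,:2]*1000).astype(np.float32)); print(cv2.boundingRect(k),np.round(r[0]),np.round(r[1]),round(r[2],1))
E
```

```text
t 7.93 pos [ 0.4764 -0.1868  0.2273] rot [ 3.138e+00 -2.000e-03  3.440e-01] F [-0.39 -0.04  0.03] op 0.0917
DELTA [-0.0147  0.0841  0.0276] turn 0.047 q6 0.7
(548, 226, 92, 38) [ 512. -478.] [42. 98.] 19.1
(388, 122, 55, 106) [ 513. -268.] [102.  47.] 17.1
```

View pics/w5.png

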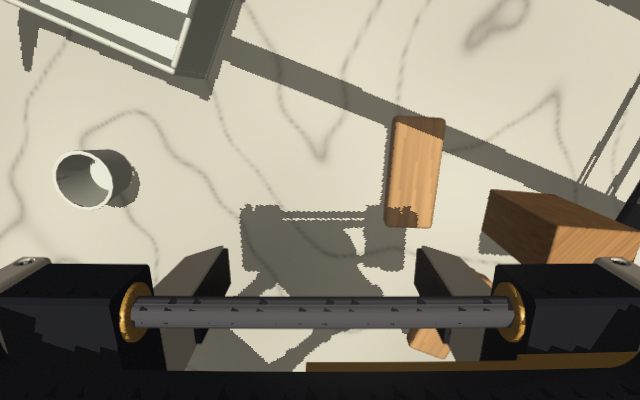

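The wrist view shows the chosen brush at (415,172), the carton at (545,225) and the cup at (85,180). The brush centre is about (0.516, -0.266), allowing for its shaded end, with yaw 0.298. I'll grip 20 mm towards its near end, to keep the wrist off the rail later.

```bash
python3 to.py .497 -.272 .026 .298;
```

```text
t 7.98 pos [ 0.4756 -0.1884  0.2236] rot [3.141e+00 2.000e-03 3.420e-01] F [-0.01 -3.79 -1.99] op 0.0914
DELTA [-0.0075  0.0857  0.1977] turn 0.044 q6 0.7
```

```bash
python3 -m jog '[[[1,-0.0075,0.04,0.0,0.044],[1,-0.0075,0.0857,0.02,0.044],[1,-0.0075,0.0857,0.06,0.044],[1,-0.0075,0.0857,0.1,0.044],[1,-0.0075,0.0857,0.1,0.044]]]' >/dev/null; python3 to.py .497 -.272 .026 .298
```

```text
t 8.4 pos [ 0.4939 -0.2634  0.1189] rot [-3.13   0.009  0.308] F [-2.23  0.87 -0.97] op 0.0917
DELTA [0.0012 0.0103 0.0928] turn 0.01 q6 0.64
```

```bash
python3 -m jog '[[[1,0,0,0,0],[1,0,0,0,0]]]' >/dev/null; python3 to.py .497 -.272 .026 .298
```

```text
t 8.57 pos [ 0.4986 -0.2657  0.1285] rot [ 3.14e+00 -1.00e-03  3.10e-01] F [ 0.23 -0.94  0.33] op 0.092
DELTA [-0.0036  0.0053  0.1025] turn 0.012 q6 0.64
```

```bash
python3 -m jog '[[[1,-0.0036,0.005,0.03,0.01],[1,-0.0036,0.005,0.06,0.01],[1,-0.0036,0.005,0.085,0.01],[1,-0.0036,0.005,0.102,0.01],[1,-0.0036,0.005,0.102,0.01]]]' >/dev/null; python3 to.py .497 -.272 .026 .298; python3 -m jog '[[[-1,0,0,0,0],[-1,0,0,0,0],[-1,0,0,0,0],[-1,0,0,0,0],[-1,0,0,0,0]]]' 25; python3 -m jog '[[[-1,0,0,0,0],[-1,0,0,0,0],[-1,0,0,-0.005,0],[-1,0,0,-0.02,0],[-1,0,0,-0.05,0]]]'
```

```text
t 8.98 pos [ 0.4956 -0.2709  0.0243] rot [-3.141e+00  1.000e-03  3.000e-01] F [-0.24  0.88 -0.45] op 0.0918
DELTA [ 0.001   0.0014 -0.0017] turn 0.002 q6 0.64
time: 9.4
tool_pos: [0.4961, -0.272, 0.0258]
tool_rot: [3.14, -0.001, 0.299]
contact_force: [0.0, 0.2, 0.1]
opening: 0.063
grip_force: 0.0
time: 9.82
tool_pos: [0.4933, -0.2701, 0.072]
tool_rot: [-3.135, 0.005, 0.299]
contact_force: [-0.3, -0.6, -1.2]
opening: 0.0477
grip_force: 24.9
```

```bash
python3 -m jog '[[[-1,0,0,-0.04,0],[-1,0,0,-0.08,0],[-1,0,0,-0.08,0],[-1,0,0,-0.08,0]]]' >/dev/null; python3 to.py .5 .036 .15 -.075; python3 - <<'E'
from h import *
a,_=snap("side","s6.png"); b,_=snap("wrist","w6.png")
out=np.zeros((400,800,3),np.uint8); out[:300,:300]=cv2.resize(a[40:190,270:420,::-1],(300,300)); out[:300,310:790]=cv2.resize(b[:,:,::-1],(480,300)); cv2.imwrite("pics/v6.png",out)
E
```

```text
t 10.15 pos [ 0.4965 -0.2722  0.1571] rot [ 3.137e+00 -3.000e-03  2.990e-01] F [ 0.35  0.15 -2.16] op 0.048
DELTA [ 0.0941 -0.2936  0.0062] turn 0.374 q6 0.64
```

View pics/v6.png

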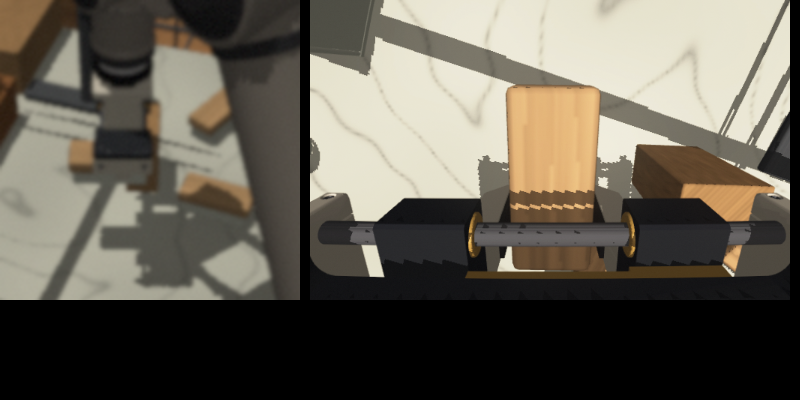

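```bash
python3 - <<'E'
from h import *
c=cam("wrist"); o=robot.observe(); r=R.from_euler('xyz',o["tool_rot"]).as_matrix()
for h in(.009,.013,.017,.021):
    X=onz(c,[[264,118],[387,118]],o["tool_pos"][2]+h); L=(X-o["tool_pos"])@r; print(h,np.linalg.norm(X[1]-X[0]).round(4),L.round(4).tolist())
E
python3 -m jog '[[[-1,0.015,-0.04,0,0.075],[-1,0.03,-0.08,0,0.15],[-1,0.045,-0.12,0,0.22],[-1,0.055,-0.155,0,0.25],[-1,0.06,-0.185,0,0.25]]]' >/dev/null;  python3 to.py .5 .036 .15 -.075
```

```text
0.009 0.0475 [[0.0729, -0.0226, -0.0091], [0.0728, 0.0249, -0.0091]]
0.013 0.0461 [[0.0731, -0.0219, -0.0131], [0.0731, 0.0242, -0.0131]]
0.017 0.0448 [[0.0733, -0.0213, -0.0171], [0.0733, 0.0235, -0.0171]]
0.021 0.0434 [[0.0735, -0.0206, -0.0211], [0.0735, 0.0228, -0.0211]]
t 10.67 pos [ 0.497  -0.074   0.1525] rot [-3.139  0.004  0.048] F [ 0.25  0.17 -1.01] op 0.0478
DELTA [ 0.0082 -0.1097  0.0027] turn 0.123 q6 1.22
```

```bash
python3 -m jog '[[[-1,0.004,-0.035,0,0.1],[-1,0.008,-0.07,0,0.12],[-1,0.008,-0.11,0,0.12],[-1,0.008,-0.11,0,0.12],[-1,0.008,-0.11,0,0.12]]]' >/dev/null;  python3 to.py .584 .037 .14 -.075
```

```text
t 11.08 pos [0.4996 0.0352 0.1527] rot [ 3.142  0.004 -0.067] F [-0.34 -0.12 -1.07] op 0.0479
DELTA [ 0.0842 -0.0074  0.0124] turn 0.008 q6 1.55
```

```bash
python3 -m jog '[[[-1,0.02,-0.004,0.0,0.008],[-1,0.05,-0.0074,0.005,0.008],[-1,0.075,-0.0074,0.012,0.008],[-1,0.084,-0.0074,0.015,0.008],[-1,0.084,-0.0074,0.015,0.008]]]';  python3 to.py .584 .037 .04 -.075; python3 - <<'E'
from h import *
a,_=snap("scene","s7.png"); b,_=snap("wrist","w7.png")
out=np.zeros((420,800,3),np.uint8); out[:420,:320]=cv2.resize(a[120:330,260:420,::-1],(320,420)); out[:300,320:]=cv2.resize(b[:,:,::-1],(480,300)); cv2.imwrite("pics/v7.png",out)
E
```

```text
time: 11.5
tool_pos: [0.5858, 0.033, 0.137]
tool_rot: [3.141, 0.003, -0.081]
contact_force: [-1.0, -0.5, -1.5]
opening: 0.048
grip_force: 24.9
t 11.5 pos [0.5858 0.033  0.137 ] rot [ 3.141e+00  3.000e-03 -8.100e-02] F [-1.04 -0.5  -1.53] op 0.048
DELTA [-0.0018 -0.0039  0.097 ] turn -0.006 q6 1.58
```

View pics/v7.png

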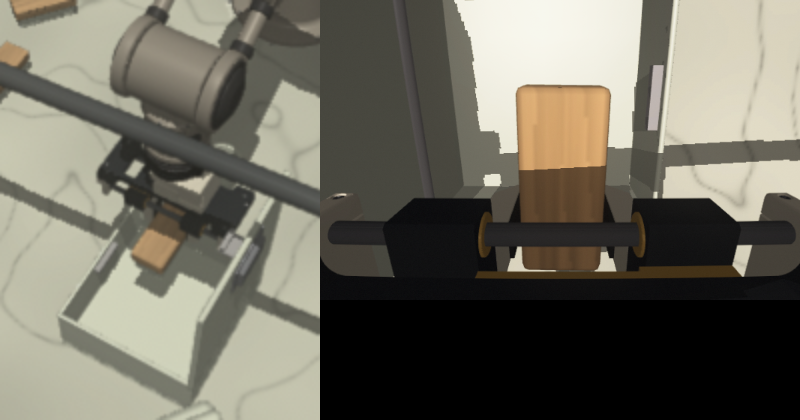

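The brush hangs over the open bin at scene crop (160,240), with the wrist clear of the rail and the body clear of the lid. Lowering.

```bash
python3 -m jog '[[[-1,0,0,0.02,0],[-1,0,0,0.04,0],[-1,0,0,0.06,0],[-1,0,0,0.08,0],[-1,0,0,0.089,0]]]'; python3 -m jog '[[[-1,0,0,0.003,0],[-1,0,0,0.006,0],[-1,0,0,0.008,0],[-1,0,0,0.008,0]]]'
```

```text
time: 12.02
tool_pos: [0.5827, 0.0343, 0.0484]
tool_rot: [3.141, 0.005, -0.08]
contact_force: [-0.4, 0.2, -1.5]
opening: 0.0479
grip_force: 24.9
time: 12.35
tool_pos: [0.5857, 0.0344, 0.0433]
tool_rot: [3.142, -0.001, -0.079]
contact_force: [0.5, 0.8, -1.3]
opening: 0.0479
grip_force: 24.9
```

```bash
python3 -m jog '[[[-1,0,0,0.002,0],[-1,0,0,0.004,0],[-1,0,0,0.004,0]]]'; python3 -m jog '[[[-1,0,0,0.001,0],[-1,0,0,0.002,0],[-1,0,0,0.002,0]]]'
```

```text
time: 12.6
tool_pos: [0.5853, 0.0346, 0.0385]
tool_rot: [3.142, -0.0, -0.079]
contact_force: [0.0, -0.1, -1.5]
opening: 0.048
grip_force: 24.9
time: 12.85
tool_pos: [0.5853, 0.0346, 0.0364]
tool_rot: [3.142, 0.0, -0.079]
contact_force: [-0.3, -0.1, -1.4]
opening: 0.0478
grip_force: 24.9
```

```bash
python3 -m jog '[[[-1,0,0,0.001,0],[-1,0,0,0.002,0],[-1,0,0,0.002,0]]]'; python3 -m jog '[[[-1,0,0,0.001,0],[-1,0,0,0.002,0],[-1,0,0,0.002,0]]]'
```

```text
time: 13.1
tool_pos: [0.5852, 0.0345, 0.0343]
tool_rot: [3.141, 0.0, -0.079]
contact_force: [-0.6, -0.5, -1.0]
opening: 0.0478
grip_force: 24.9
time: 13.35
tool_pos: [0.5852, 0.0345, 0.0323]
tool_rot: [3.141, 0.0, -0.079]
contact_force: [-0.8, 0.0, -2.6]
opening: 0.0476
grip_force: 24.9
```

```bash
python3 -m jog '[[[-1,0,0,0.001,0],[-1,0,0,0.0015,0],[-1,0,0,0.0015,0]]]'; python3 -m jog '[[[0.5,0,0,0,0],[0.5,0,0,0,0],[0.5,0,0,0,0],[0.5,0,0,0,0],[0.5,0,0,0,0]]]'; python3 -m jog '[[[0.5,0,0,-0.01,0],[0.5,0,0,-0.03,0],[0.5,0,0,-0.06,0],[0.5,0,0,-0.08,0],[0.5,0,0,-0.1,0]]]'; python3 -m jog '[[[0.5,-0.03,0,0,0],[0.5,-0.07,0,0,0],[0.5,-0.11,0,0,0],[0.5,-0.15,0,0,0],[0.5,-0.15,0,0,0]]]'; python3 - <<'E'
from h import *
a,_=snap("scene","s8.png"); b,_=snap("side","w8.png")
out=np.zeros((480,800,3),np.uint8); out[:480,:400]=cv2.resize(a[100:340,260:460,::-1],(400,480)); out[:480,400:]=cv2.resize(b[90:330,150:350,::-1],(400,480)); cv2.imwrite("pics/v8.png",out)
E
```

```text
time: 13.6
tool_pos: [0.5852, 0.0345, 0.0309]
tool_rot: [3.142, 0.0, -0.079]
contact_force: [-0.1, -0.2, -1.0]
opening: 0.0478
grip_force: 24.9
time: 14.02
tool_pos: [0.5854, 0.0345, 0.0311]
tool_rot: [3.142, -0.0, -0.079]
contact_force: [0.4, 0.2, -0.2]
opening: 0.0681
grip_force: 0.0
time: 14.43
tool_pos: [0.5856, 0.0345, 0.1333]
tool_rot: [3.141, -0.002, -0.079]
contact_force: [0.4, -0.5, 0.0]
opening: 0.0686
grip_force: 0.0
time: 14.85
tool_pos: [0.4259, 0.0475, 0.1299]
tool_rot: [3.141, 0.011, -0.078]
contact_force: [-0.2, -0.2, 0.1]
opening: 0.0687
grip_force: 0.0
```

View pics/v8.png

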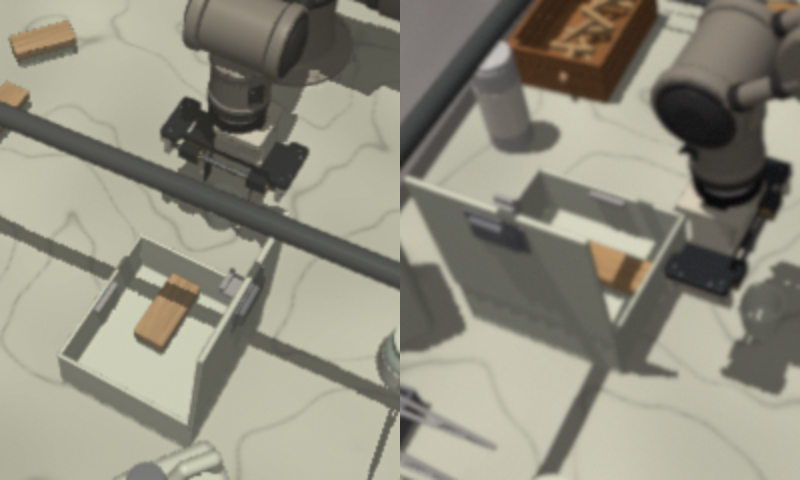

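The scene view shows the brush on the bin floor at crop (165,312), clear of the walls, with the lid upright and the robot clear. A quick numeric check that it lies flat, then I hand in.

```bash
python3 -m jog '[[[0.5,0,0,-0.02,0],[0.5,0,0,-0.04,0],[0.5,0,0,-0.04,0],[0.5,0,0,-0.04,0],[0.5,0,0,-0.04,0]]]'|tail -4; python3 - <<'E'
from h import *
im,c=snap("scene","s9.png"); hsv=cv2.cvtColor(im[:,:,::-1].copy(),cv2.COLOR_BGR2HSV)
m=cv2.inRange(hsv,(5,70,50),(20,255,255)); z=np.zeros_like(m); z[225:290,315:370]=m[225:290,315:370]
k=max(cv2.findContours(z,0,2)[0],key=cv2.contourArea)
r=cv2.minAreaRect((onz(c,k.reshape(-1,2),.048)[:,:2]*1000).astype(np.float32)); print(np.round(r[0]),np.round(r[1]),r[2])
ok=r[0][0]>585 and max(r[1])<125
if ok: print(robot.hand_in())
E
```

```text
tool_rot: [3.142, -0.001, -0.079]
contact_force: [-0.5, 0.2, -0.9]
opening: 0.069
grip_force: 0.0
[608.  36.] [ 49. 114.] 85.22765350341797
the job is handed in; nothing more can be done
None
```

The job is handed in: the lid rose under the finger and stands upright, the brush lies flat, bristles down, on the bin floor, and the robot touches nothing; I saw no verdict from the judging.

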